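# Close down the tea corner for the night

## Robot

A 6-joint arm with a two-finger parallel gripper is mounted at the origin on the work surface. World frame = base frame: x ahead of the robot, y to its left, z up, the work surface at z = 0. Lengths are in m, angles in rad, forces in N, time in s.
With the tool pointing down it reaches from about 0.35 to 0.775 m from the base axis. Payload 7.3 kg.
Tool frame: the origin (TCP) lies where the fingers leave the gripper's body, on its centre line; the fingertips stand 66 mm ahead of it and the grasp point (between the pads) lies 47 mm ahead of it (robot.tips_ahead is the distance from the TCP to the fingertips, in m); z points along the fingers, y is the line along which they close (so a half turn about z gives the same grasp; the last joint's range is limited). The gripper opens to 92 mm and grips with 3 to 60 N. Pads are 19 mm wide; open, the fingers measure 130 mm over their backs; the gripper's body (75 mm by 190 mm) begins 47 mm behind the grasp point.
Start: joints at [1.122, 0.342, 1.524, -0, 1.275, -0.146], TCP at [0.157, 0.501, 0.292] pointing down, gripper open.
Joint ranges: [-2.53, 2.53], [-0.77, 2.02], [0.04, 2.7], [-1, 4.14], [0.28, 2.66], [-3.11, 3.11]. Speed limits (rad/s): [2.57, 2.57, 3.14, 3.14, 3.14, 3.14].

## Interface

Orientations are given as [roll, pitch, yaw] about the fixed x, y, z axes, in that order (R = Rz(yaw) Ry(pitch) Rx(roll)).
In Python, from cell import robot gives the robot as it stands.
- The arm moves only by the shell command python3 -m inch 'ROWS' [FORCE]. ROWS is a JSON object of lists of equal length, an entry for each row: "travel": the shift along the tool's x, y, z in mm, a list of three; "turn": the turn about the tool's z in units of 5 degrees (1.0 is 5 degrees); "claw": the closure, from -1 (fully open) to 1 (shut). A call has 1 to 12 rows; each row is the pose to reach, as a shift and turn from the pose commanded when the call began, along the tool's axes at that moment; what a row does not reach only later rows make up. A row lasts 1/10 s, in which the tool goes at most 50 mm and 8.59 degrees, less where a joint would pass 70% of its speed; a pose out of reach is approached as far as the arm can. A call with a gripper value outside its range is refused whole. The fingers move at their own pace and stop on an object; FORCE is the grip in N (left out, the last holds). Time passes only in rows, so rows that repeat a pose let the fingers close. It gives the time, the measured TCP pose, the force, the opening and the grip force at its end, in the units of the state.
- robot.observe(): the state, without advancing time (a new reading comes with each control period).
- robot.read_camera(name): name is "scene" or "top" or "wrist"; returns a dict with "pixels" (480x640x3 uint8, red, green, blue), "fx", "fy", "cx", "cy" (pixels), "cam_to_world" (4x4, takes a point from camera to world coordinates). Camera axes: x right, y down, z forward; pixel columns grow to the right and rows downward; lengths in m; the calibration is good to about 2 mm. A picture is of the moment at which its call begins. There is no depth.
- robot.hand_in(): hands the job in; it is judged then, once.
The state is a dict: "time": time; "qpos": joint angles; "qvel": joint speeds; "joint_efforts": joint torques, N m; "tool_pos": TCP position; "tool_rot": TCP orientation; "contact_force": force on the tool from outside, world axes, zero at the start; "torque": the same for the moment, N m; "opening": finger opening in m; "grip_force": force on a finger pad.
Only numpy, scipy, OpenCV 4.12 (cv2) and the standard library are available. Lean on these libraries where they do the work, as an engineer would, in place of code of your own. Each camera call takes 0.05 s, during which the arm holds its last target. There are 200 camera calls.

## Task

Close down the tea corner for the night. First turn both knobs of the cup warmer fully anticlockwise to their off stops while the cups still stand on it; then lift every cup off the warmer and set it down gently, upright, in the wooden tray, and slide the sugar bowl and the tea tin along the back board, upright and never lifted, until one sits snug in the right-hand corner and the other right up against it, both against the board. Knock no cup over and leave the other things on the shelf where they are.

Things in the scene. Friction and masses are not known exactly. Their poses are not given: they have to be found in the camera images.
- warmer: two-zone cup warmer fixed to the shelf, 170 mm deep (x) by 310 mm wide (y), black. Origin under its centre at shelf level, x pointing from its front (knobs) to its back. Flat steel hot plate 30 mm above the shelf from x = -35 to +85 mm; a raised control panel with a top 46 mm above the shelf from x = -85 to -35 mm carries the two knobs at x = -60, y = +85 (left) and y = -85 (right). A white tick on the panel in front of each knob shows the off direction
- knob_l (a joint): position of the left heat knob of the cup warmer, rad. 0 = off: the end stop, fully anticlockwise seen from above; the value grows clockwise to 4.7 at the other stop. It stays where it is left (friction 0.04 N m, no spring)
- knob_r (a joint): position of the right heat knob of the cup warmer, rad. 0 = off: the end stop, fully anticlockwise seen from above; the value grows clockwise to 4.7 at the other stop. It stays where it is left (friction 0.04 N m, no spring)
- knob_l_grip (a point): point on the upright axis of the left knob, 80 mm above the shelf: grip the grey bar here from above, across its 14 mm thickness. Bar 42 mm long, its top 9 mm above this point, over a round skirt (44 mm across) that ends 57 mm above the shelf. The frame turns with the knob: x along the bar, z up. A white line on the bar's -x half points at the tick when off
- knob_r_grip (a point): point on the upright axis of the right knob, 80 mm above the shelf: grip the grey bar here from above, across its 14 mm thickness. Bar 42 mm long, its top 9 mm above this point, over a round skirt (44 mm across) that ends 57 mm above the shelf. The frame turns with the knob: x along the bar, z up. A white line on the bar's -x half points at the tick when off
- tray: pale wooden serving tray fixed to the shelf, 170 mm (x) by 300 mm (y), open on top, rim 22 mm high and 6 mm thick, inside floor 6 mm above the shelf. Origin under its centre. Its place and the warmer's may be exchanged
- cup_a_mid (a point): centre (half-way up) of the white handleless espresso cup: round and open, 62 mm across the rim, slightly narrower at the foot, 65 mm tall, 0.16 kg, z axis up out of the mouth. Foot 32.5 mm below this point. May be absent
- cup_b_mid (a point): centre (half-way up) of the blue handleless espresso cup: round and open, 62 mm across the rim, slightly narrower at the foot, 65 mm tall, 0.16 kg, z axis up out of the mouth. Foot 32.5 mm below this point. May be absent
- cup_c_mid (a point): centre (half-way up) of the terracotta handleless espresso cup: round and open, 62 mm across the rim, slightly narrower at the foot, 65 mm tall, 0.16 kg, z axis up out of the mouth. Foot 32.5 mm below this point. May be absent
- corner: low walnut corner fixed to the shelf: a back board 60 mm high and 640 mm long and, at its right end, an end panel 60 mm high and 90 mm long standing forward. Origin at the inner corner at shelf level: the board's face is the plane x = 0 (+x goes into the board, away from the robot), running along +y; the end panel's face is the plane y = 0, reaching from x = 0 to x = -90 mm
- bowl_mid (a point): centre of the closed white ceramic sugar bowl with a blue band and lid knob: 96 mm across at its widest (from 20 to 52 mm above the shelf), 80 mm tall, about 0.45 kg. This point is 35 mm above its foot, on its axis. Too broad for most grippers: push it
- tin_mid (a point): centre of the round green tea tin with a brass band: 96 mm across, 70 mm tall, about 0.4 kg, upright. This point is 35 mm above its foot, on its axis. Too broad for most grippers: push it
- router: white upright wireless router on a black foot, 50 x 190 x 155 mm with its two stub aerials, beyond the back board. Leave alone; origin under its centre
- pencup: silver aluminium pen cup with pens, 76 mm across, 150 mm tall with pens, at the left. Leave alone; origin under its centre
- phonestand: red hard-silicone phone stand, 90 x 75 x 105 mm, at the right. Leave alone; origin under its centre
- plant: small plant in a terracotta pot, 90 mm across, 105 mm tall, beyond the back board. Leave alone; origin under its centre
- glasses_case: blue spectacle case, 60 x 155 x 38 mm, at the left. Leave alone; origin under its centre
- book: red book lying flat, 130 x 190 x 22 mm, at the right. Leave alone; origin under its centre

How it is judged:
By the outcome, as a careful person would: the job done as asked, in the order asked, and still so for the second after the job is handed in, with the robot touching nothing.
Of cup_a, cup_b, cup_c only 2 to 3 are there at a start; the rules pass over those that are not, and their reading is None.
At some moment in a run one of bowl, tin may be knocked a few centimetres aside while the robot is not near it.
It also fails if it takes over 210 s, if anything falls off the work surface, if the arm or the gripper's body presses on something with over 40 N, if the wrist force passes 120 N, or if a joint passes its speed limit or range.

## Working session

There is one attempt and no reset: what is moved stays moved. The work goes in short steps, Python scripts to look and compute and a shell command to move; the robot and the scene stay as the last step left them, time stands still between calls to the robot, and variables do not carry over. Pictures are saved under pics/ and viewed, at most 14 in all, crops included, and the job is handed in when it is done.

```bash
ls; mkdir -p pics
cat > h.py <<'E'
import numpy as np, cv2
from cell import robot
def shot(name, fn):
    c=robot.read_camera(name); cv2.imwrite('pics/'+fn+'.png',c['pixels'][:,:,::-1])
    np.savez('pics/'+fn+'.npz',fx=c['fx'],fy=c['fy'],cx=c['cx'],cy=c['cy'],T=np.array(c['cam_to_world']))
    return c
def ray(fn,u,v):
    d=np.load('pics/'+fn+'.npz'); T=d['T']
    r=T[:3,:3]@np.array([(u-d['cx'])/d['fx'],(v-d['cy'])/d['fy'],1.]); return T[:3,3],r
def atz(fn,u,v,z):
    o,r=ray(fn,u,v); return o+r*(z-o[2])/r[2]
def tri(a,b):
    A=np.zeros((3,3));y=np.zeros(3)
    for fn,u,v in (a,b):
        o,r=ray(fn,u,v); r=r/np.linalg.norm(r); P=np.eye(3)-np.outer(r,r); A+=P;y+=P@o
    return np.linalg.solve(A,y)
def pix(fn,p):
    d=np.load('pics/'+fn+'.npz'); T=d['T']; q=T[:3,:3].T@(np.array(p)-T[:3,3]); return q[0]/q[2]*d['fx']+d['cx'],q[1]/q[2]*d['fy']+d['cy']
E
python3 - <<'E'
from h import *
np.set_printoptions(precision=3,suppress=True)
for n in ('top','scene'):
    shot(n,n+'0'); d=np.load(f'pics/{n}0.npz'); print(d['T'],d['fx'])
s=robot.observe(); print(s)
E
```

```text
pics
[[-0.025 -0.998  0.063  0.493]
 [-1.     0.024 -0.012 -0.002]
 [ 0.011 -0.063 -0.998  1.408]
 [ 0.     0.     0.     1.   ]] 514.0477577034382
[[-0.31   0.763 -0.568  1.382]
 [ 0.951  0.25  -0.182  0.24 ]
 [ 0.003 -0.596 -0.803  1.202]
 [ 0.     0.     0.     1.   ]] 478.87288507856476
{'time': 0.1, 'qpos': array([ 1.122,  0.343,  1.525, -0.   ,  1.275, -0.146]), 'qvel': array([-0.   , -0.001, -0.002,  0.001, -0.001,  0.   ]), 'joint_efforts': array([  0.003, -43.2  , -24.469,   0.072,   0.053,  -0.   ]), 'tool_pos': array([0.156, 0.501, 0.292]), 'tool_rot': array([-3.14 , -0.   ,  2.839]), 'contact_force': array([ 0.423,  0.614, -0.461]), 'torque': array([ 0.008, -0.036,  0.066]), 'grip_force': 0.0, 'opening': 0.09147157132280491}
```

View pics/top0.png

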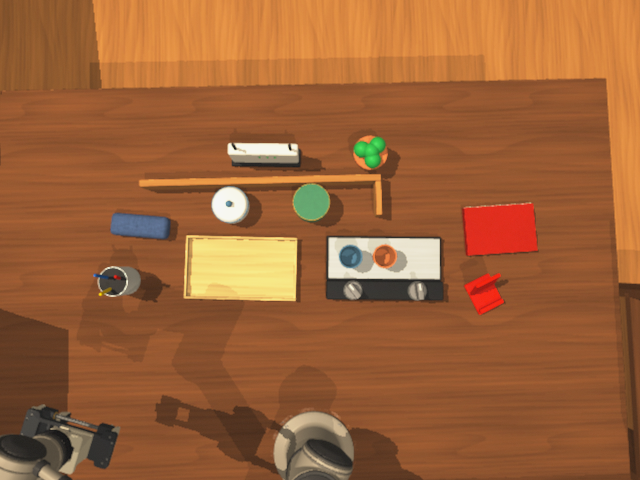

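View pics/scene0.png

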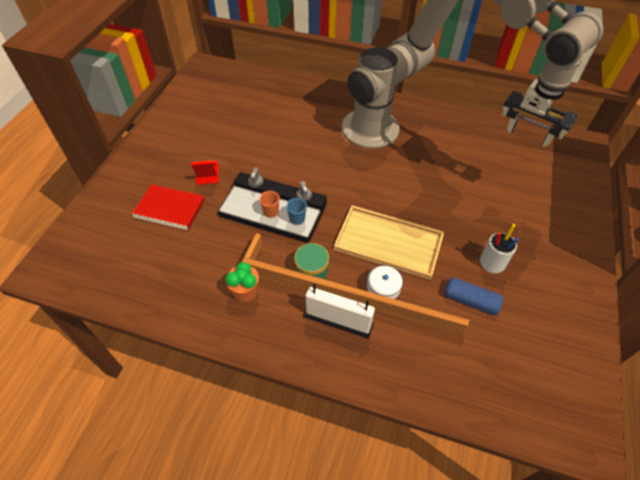

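The top view shows the blue cup at (350,257), the terracotta cup at (385,257), and knobs at (352,290) and (417,290). The tin is at (311,202), the bowl at (230,205), the inner corner near (376,183), and the tray spans (186–297, 237–300). The white cup is absent. I'll enlarge the key areas.

Run:
```python
import cv2,numpy as np
a=cv2.imread('pics/top0.png')[170:310,180:450]; b=cv2.imread('pics/scene0.png')[160:310,200:450]
a=cv2.resize(a,None,fx=2.9,fy=2.9,interpolation=3)[:406]
A=cv2.resize(cv2.imread('pics/top0.png')[228:308,320:450],(780,480),interpolation=3)
cv2.imwrite('pics/c1.png',A)
B=cv2.resize(b,(800,480),interpolation=3); cv2.imwrite('pics/c2.png',B)
```

```text
(no output)
```

View pics/c1.png

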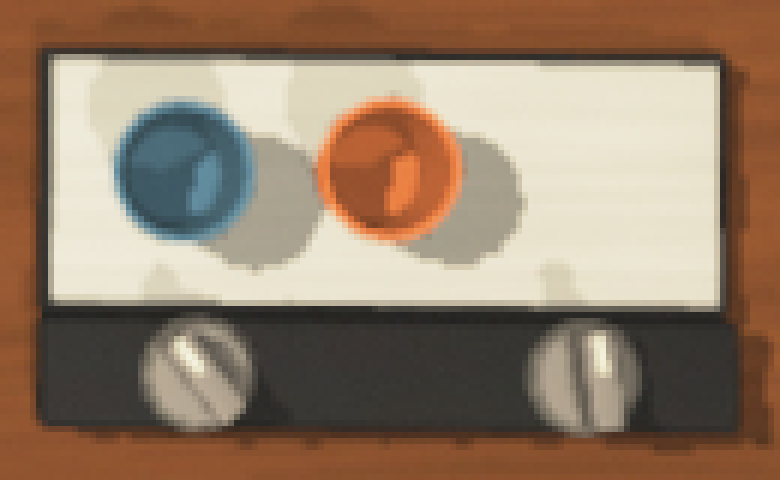

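View pics/c2.png

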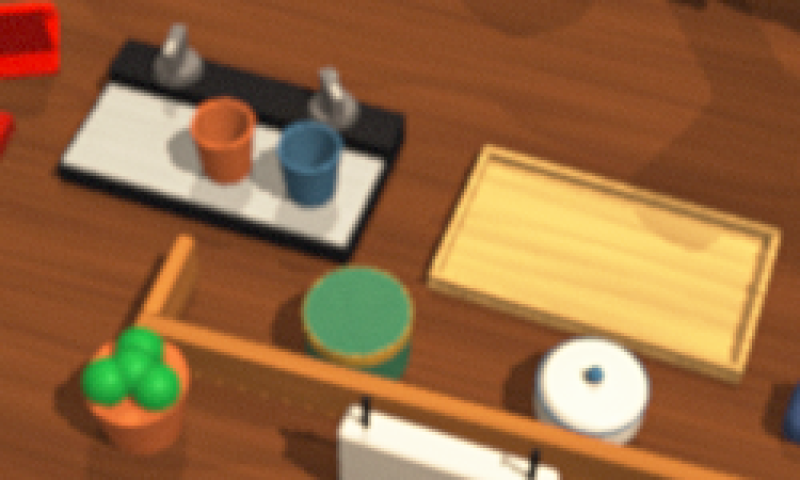

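The crops show the cup rims centred at c1 (184,171) and (390,171), and at c2 (310,145) and (224,119). The bar tops are near c1 (200,374) and (590,375). The tin top is at c2 (358,312) and the lid knob at (594,376).

Run:
```python
from h import *
np.set_printoptions(precision=3,suppress=True)
c1=lambda x,y:('top0',320+x/6-.4,228+y/6-.4)
c2=lambda x,y:('scene0',200+x/3.2-.4,160+y/3.2-.4)
t=lambda u,v:('top0',u,v)
for n,a,b in (('blue',c1(184,171),c2(310,145)),('terra',c1(390,171),c2(224,119)),('kl',c1(200,374),c2(330,80)),('kr',c1(590,375),c2(177,38)),
 ('tin',t(311,202),c2(358,312)),('bowl',t(229.5,204),c2(594,376)),('corner',t(377,183),c2(150,320)),
 ('t1',t(298,300),c2(487,150)),('t2',t(184.5,299),c2(778,232)),('t3',t(187,236),c2(742,375)),('t4',t(298,236.5),c2(432,285)),
 ('wbr',c1(724,52),c2(62,178)),('wbl',c1(42,48),c2(347,255)),('panel fl',c1(40,425),c2(403,120)),('panel fr',c1(738,432),c2(130,45))):
    print(n,tri(a,b))
for n,u,v in (('boardL',140,184),('boardR',380,178.5),('end front',379,214),('end front l',376,214)): print(n,atz('top0',u,v,.06))
```

```text
blue [ 0.517 -0.106  0.099]
terra [ 0.515 -0.193  0.103]
kl [ 0.432 -0.113  0.098]
kr [ 0.427 -0.277  0.099]
tin [ 0.662 -0.01   0.068]
bowl [0.661 0.205 0.067]
corner [ 0.712 -0.19   0.043]
t1 [0.403 0.036 0.015]
t2 [0.414 0.336 0.017]
t3 [0.584 0.33  0.012]
t4 [0.574 0.031 0.009]
wbr [ 0.565 -0.357  0.011]
wbl [ 0.575 -0.05   0.023]
panel fl [ 0.408 -0.046  0.037]
panel fr [ 0.396 -0.352  0.034]
boardL [0.721 0.439 0.06 ]
boardR [ 0.721 -0.194  0.06 ]
end front [ 0.627 -0.188  0.06 ]
end front l [ 0.627 -0.181  0.06 ]
```

```bash
cat >> h.py <<'E'
np.set_printoptions(precision=3,suppress=True)
def rel(x=None,y=None,z=None,yaw=None):
    """tool-frame mm and 5-degree units to the world TCP pose"""
    s=robot.observe(); p=s['tool_pos']; w=s['tool_rot'][2]
    t=np.array([p[i] if a is None else a for i,a in enumerate((x,y,z))])-p
    X=np.array([np.cos(w),np.sin(w),0]);Y=np.array([np.sin(w),-np.cos(w),0])
    tu=0 if yaw is None else -(yaw-np.degrees(w))/5
    print('travel',np.round([t@X*1e3,t@Y*1e3,-t[2]*1e3],1),'turn',round(tu,2),'| at',p,'yaw',round(np.degrees(w),1),'q1,q6',s['qpos'][[0,5]],'t',s['time'])
E
python3 -m inch '{"travel":[[-284,-90,0],[-284,-90,0],[-284,-90,0],[-284,-90,0],[-284,-90,0],[-284,-90,0],[-284,-90,0],[-412,-501,20],[-412,-501,20],[-412,-501,20],[-412,-501,20],[-412,-501,20]],"turn":[0,1.7,3.4,5.1,6.8,8.5,10.2,11.9,13.6,15.3,17,18.7],"claw":[0.2,0.2,0.2,0.2,0.2,0.2,0.2,0.2,0.2,0.2,0.2,0.2]}'
python3 -c "
from h import *
rel(.40,-.12,.25,38)"
```

```text
time: 1.3
tool_pos: [0.3999, 0.0791, 0.2804]
tool_rot: [-3.141, 0.0, 1.201]
contact_force: [0.5, -0.5, 0.6]
opening: 0.0369
grip_force: 0.0
travel [-185.6   71.9   30.4] turn 6.17 | at [0.4   0.079 0.28 ] yaw 68.8 q1,q6 [0.007 0.376] t 1.3
```

```bash
python3 -m inch '{"travel":[[-185,72,0],[-185,72,0],[-185,72,0],[-185,72,0],[-185,72,0],[-185,72,0]],"turn":[1.7,3.4,5.1,6.2,6.2,6.2],"claw":[0.2,0.2,0.2,0.2,0.2,0.2]}'
python3 -c "
from h import *
shot('wrist','w1');print(np.load('pics/w1.npz')['T']);rel()"
```

```text
time: 1.9
tool_pos: [0.4016, -0.1184, 0.2802]
tool_rot: [-3.14, 0.0, 0.664]
contact_force: [-0.2, 1.4, -0.7]
opening: 0.0368
grip_force: 0.0
[[ 0.616 -0.759 -0.212  0.458]
 [-0.788 -0.594 -0.162 -0.076]
 [-0.003  0.266 -0.964  0.373]
 [ 0.     0.     0.     1.   ]]
travel [ 0.  0. -0.] turn 0 | at [ 0.402 -0.117  0.28 ] yaw 38.1 q1,q6 [-0.468  0.437] t 1.95
```

View pics/w1.png

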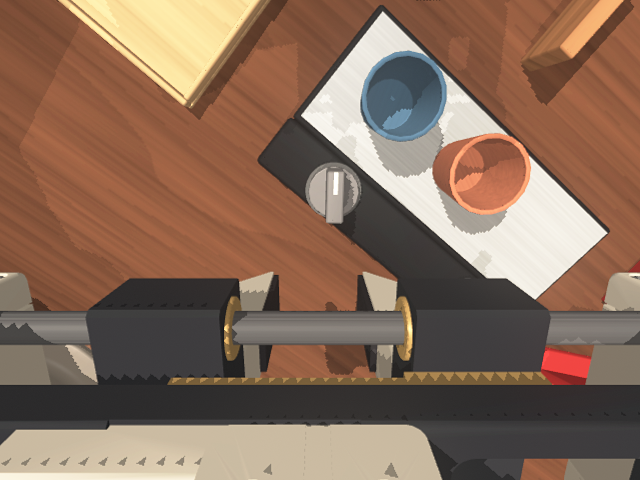

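The left knob's skirt is centred at about (333,190). The bar runs from (335,168) to (335,222), with its white line on the far half, so the left knob is about 140° from off. The tick side faces the bottom-left.

Run:
```python
from h import *
for u,v,z in ((335.5,168,.089),(335.5,195,.089),(335.5,222,.089),(333.5,190,.057),(262,160,.046),(297,118,.03),(382,8,.03),(607,233,.03)): print(u,v,atz('w1',u,v,z))
print(np.array([pix('w1',(.430,-.113,z)) for z in (.057,.089)]), pix('w1',(.43+.021*np.cos(.66),-.113+.021*np.sin(.66),.089)))
cv2.imwrite('pics/w1c.png',cv2.resize(cv2.imread('pics/w1.png')[120:260,240:430],None,fx=4,fy=4,interpolation=3))
```

```text
335.5 168 [ 0.447 -0.1    0.089]
335.5 195 [ 0.431 -0.113  0.089]
335.5 222 [ 0.414 -0.127  0.089]
333.5 190 [ 0.43  -0.114  0.057]
262 160 [ 0.411 -0.049  0.046]
297 118 [ 0.458 -0.05   0.03 ]
382 8 [ 0.571 -0.054  0.03 ]
607 233 [ 0.559 -0.353  0.03 ]
[[332.927 189.793]
 [334.451 195.603]] (np.float64(334.87115158016934), np.float64(168.52998271661318))
```

View pics/w1c.png

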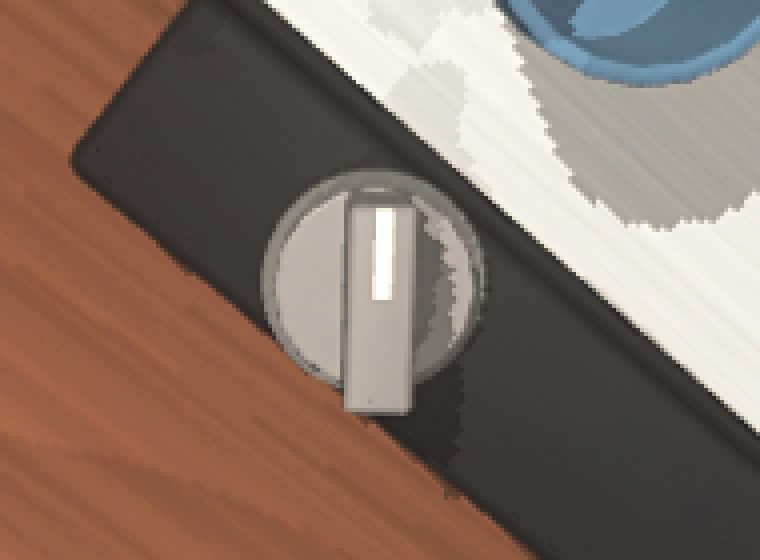

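The crop shows the bar centred at about (0.4305, -0.1135) with yaw about 39°, already along the tool's x. I'll go down on it.

```bash
python3 -c "
from h import *
rel(.4305,-.1135,.127,39)"
```

```text
travel [ 25.   14.8 153.2] turn -0.17 | at [ 0.402 -0.117  0.28 ] yaw 38.1 q1,q6 [-0.468  0.437] t 1.95
```

```bash
python3 -m inch '{"travel":[[25,15,0],[25,15,40],[25,15,80],[25,15,115],[25,15,140],[25,15,153],[25,15,153],[25,15,153],[25,15,153],[25,15,153]],"turn":[-0.2,-0.2,-0.2,-0.2,-0.2,-0.2,-0.2,-0.2,-0.2,-0.2],"claw":[0.2,0.2,0.2,0.2,0.2,0.2,0.2,1,1,1]}' 15
python3 -c "
from h import *
rel(.4305,-.1135,.127,39)"
```

```text
time: 2.95
tool_pos: [0.4314, -0.1139, 0.1286]
tool_rot: [3.14, -0.001, 0.684]
contact_force: [-3.0, 4.1, 2.8]
opening: 0.0173
grip_force: 3.2
travel [-0.5 -0.9  1.6] turn 0.04 | at [ 0.431 -0.114  0.129] yaw 39.2 q1,q6 [-0.43   0.456] t 2.95
```

Grip is just closing, so I'll hold briefly and then turn anticlockwise (negative turn).

```bash
python3 -m inch '{"travel":[[0,0,0],[0,0,0],[0,0,0],[0,0,0],[0,0,0],[0,0,0],[0,0,0],[0,0,0],[0,0,0],[0,0,0],[0,0,0],[0,0,0]],"turn":[0,0,-1.5,-3,-4.5,-6,-7.5,-9,-10.5,-12,-13.5,-15],"claw":[1,1,1,1,1,1,1,1,1,1,1,1]}' 15
python3 -m inch '{"travel":[[0,0,0],[0,0,0],[0,0,0],[0,0,0],[0,0,0],[0,0,0],[0,0,0],[0,0,0],[0,0,0],[0,0,0],[0,0,0],[0,0,0]],"turn":[-1.5,-3,-4.5,-6,-7.5,-9,-10.5,-12,-13,-13,-13,-13],"claw":[1,1,1,1,1,1,1,1,1,1,1,1]}'
python3 -c "
from h import *
print(robot.observe()['torque']);rel()"
```

```text
time: 4.15
tool_pos: [0.4292, -0.1128, 0.1283]
tool_rot: [-3.139, -0.004, 1.998]
contact_force: [-7.3, 5.5, 11.6]
opening: 0.0141
grip_force: 15.0
time: 5.35
tool_pos: [0.4287, -0.1136, 0.1282]
tool_rot: [3.14, -0.005, 3.127]
contact_force: [-10.1, -0.0, 11.4]
opening: 0.0141
grip_force: 15.0
[-0.004  1.766 -0.176]
travel [ 0.  0. -0.] turn 0 | at [ 0.429 -0.114  0.128] yaw 179.2 q1,q6 [-0.432 -1.987] t 5.35
```

```bash
python3 -m inch '{"travel":[[0,0,0],[0,0,0],[0,0,0],[0,0,0]],"turn":[-0.6,-1.2,-2,-2],"claw":[1,1,1,1]}'
python3 -c "
from h import *
print(robot.observe()['torque']);rel()"
python3 -m inch '{"travel":[[0,0,0],[0,0,0],[0,0,0],[0,0,-40],[0,0,-90],[0,0,-140],[0,0,-150],[0,0,-150]],"turn":[0,0,0,0,0,0,0,0],"claw":[0.2,0.2,0.2,0.2,0.2,0.2,0.2,0.2]}'
python3 -c "
from h import *
shot('wrist','w2');rel()"
```

```text
time: 5.75
tool_pos: [0.4296, -0.1137, 0.1282]
tool_rot: [3.14, -0.002, -2.981]
contact_force: [-6.1, 0.7, 5.9]
opening: 0.0169
grip_force: 16.6
[ 0.243  1.08  -0.449]
travel [ 0.  0. -0.] turn 0 | at [ 0.43  -0.114  0.128] yaw -170.8 q1,q6 [-0.431 -2.163] t 5.75
time: 6.55
tool_pos: [0.4317, -0.1143, 0.2793]
tool_rot: [-3.139, 0.004, -2.982]
contact_force: [-0.3, 0.5, -0.2]
opening: 0.0365
grip_force: 0.0
travel [ 0.  0. -0.] turn 0 | at [ 0.431 -0.114  0.277] yaw -170.8 q1,q6 [-0.431 -2.162] t 6.6
```

View pics/w2.png

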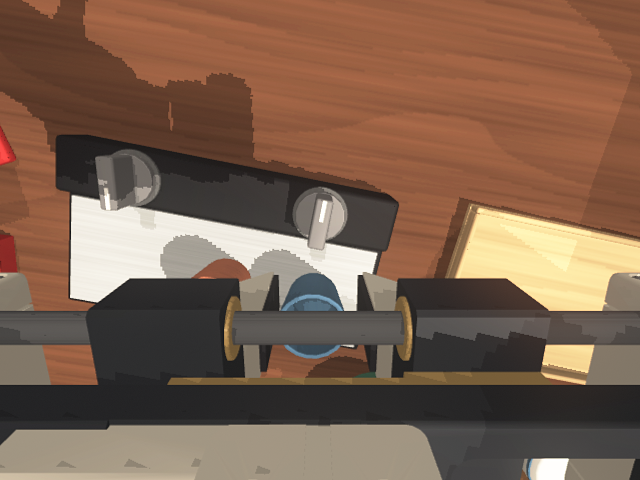

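The left knob's white line now runs from (325,199) to (320,220) and points at the front edge. The right knob's white line is on the back half, at about (106,188)–(109,207).

Run:
```python
from h import *
cv2.imwrite('pics/w2c.png',np.hstack([cv2.resize(cv2.imread('pics/w2.png')[130:230,a:a+100],(400,400),interpolation=3) for a in (75,270)]))
```

```text
(no output)
```

View pics/w2c.png

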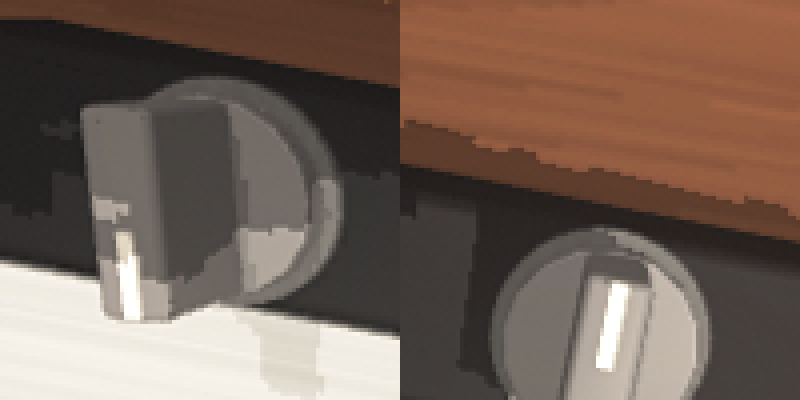

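In the left half of the crop (right knob), the bar top runs from (116,106) at the front to (140,318) at the back, with white at the back. In the right half (left knob), the white line runs from (606,370) to (618,285).

Run:
```python
from h import *
R=lambda x,y:atz('w2',75+x/4,130+y/4,.089)
L=lambda x,y:atz('w2',270+(x-400)/4,130+y/4,.089)
f,b=R(116,106),R(140,318); print(f,b,(f+b)/2,np.degrees(np.arctan2(*(b-f)[1::-1])))
i,o=L(606,370),L(618,285); print(i,o,np.degrees(np.arctan2(*(o-i)[1::-1])))
a,b=atz('w2',63,136,.046),atz('w2',397,203,.046);print(a,b,np.degrees(np.arctan2(*(b-a)[1::-1])))
```

```text
[ 0.402 -0.285  0.089] [ 0.443 -0.28   0.089] [ 0.423 -0.283  0.089] 6.7169129377679155
[ 0.427 -0.113  0.089] [ 0.409 -0.114  0.089] -178.53109531299347
[ 0.397 -0.344  0.046] [ 0.408 -0.047  0.046] 87.80277923018075
```

```bash
python3 -c "
from h import *
rel(.423,-.2835,.127,-173.3)"
python3 -m inch '{"travel":[[0,0,0],[0,0,0],[0,0,0],[0,0,0],[0,0,0],[0,0,0],[0,0,0],[0,0,0],[0,0,0],[0,0,0],[0,0,0],[0,0,0]],"turn":[1.7,3.4,5.1,6.8,8.5,10.2,11.9,13.6,15.3,17,18.7,20.4],"claw":[0.2,0.2,0.2,0.2,0.2,0.2,0.2,0.2,0.2,0.2,0.2,0.2]}'
python3 -m inch '{"travel":[[0,0,0],[0,0,0],[0,0,0],[0,0,0],[0,0,0],[0,0,0],[0,0,0],[0,0,0],[0,0,0],[0,0,0]],"turn":[1.7,3.4,5.1,6.8,8.5,10.2,11.9,13.6,15.3,16],"claw":[0.2,0.2,0.2,0.2,0.2,0.2,0.2,0.2,0.2,0.2]}'
python3 -c "
from h import *
rel(.423,-.2835,.127,6.7)"
```

```text
travel [  34.7 -166.1  150.4] turn 0.49 | at [ 0.431 -0.114  0.277] yaw -170.8 q1,q6 [-0.431 -2.162] t 6.6
time: 7.8
tool_pos: [0.4301, -0.1137, 0.2751]
tool_rot: [-3.137, -0.002, 1.515]
contact_force: [0.8, -0.1, 1.4]
opening: 0.0366
grip_force: 0.0
time: 8.8
tool_pos: [0.4301, -0.1137, 0.275]
tool_rot: [-3.139, 0.004, 0.12]
contact_force: [-0.5, -0.1, -0.8]
opening: 0.0366
grip_force: 0.0
travel [-27.3 167.7 148. ] turn 0.03 | at [ 0.43  -0.114  0.275] yaw 6.9 q1,q6 [-0.431  1.02 ] t 8.8
```

```bash
python3 -m inch '{"travel":[[-27,168,0],[-27,168,0],[-27,168,0],[-27,168,0],[-27,168,40],[-27,168,80],[-27,168,115],[-27,168,140],[-27,168,147],[-27,168,147],[-27,168,147],[-27,168,147]],"turn":[0,0,0,0,0,0,0,0,0,0,0,0],"claw":[0.2,0.2,0.2,0.2,0.2,0.2,0.2,0.2,0.2,0.2,0.2,1]}' 15
python3 -m inch '{"travel":[[0,0,0],[0,0,0],[0,0,0],[0,0,0],[0,0,0]],"turn":[0,0,0,0,0],"claw":[1,1,1,1,1]}' 15
python3 -c "
from h import *
rel(.423,-.2835,.127,6.7)"
```

```text
time: 10.0
tool_pos: [0.4256, -0.2845, 0.1317]
tool_rot: [3.14, -0.001, 0.125]
contact_force: [-0.3, -0.1, -0.0]
opening: 0.0324
grip_force: 0.0
time: 10.5
tool_pos: [0.4251, -0.2834, 0.1313]
tool_rot: [-3.141, -0.0, 0.125]
contact_force: [0.6, 4.6, 5.6]
opening: 0.0136
grip_force: 15.0
travel [-2.1 -0.2  4.3] turn 0.09 | at [ 0.425 -0.283  0.131] yaw 7.1 q1,q6 [-0.739  0.707] t 10.5
```

```bash
python3 -m inch '{"travel":[[-2,0,3],[-2,0,3],[-2,0,3],[-2,0,3],[-2,0,3],[-2,0,3],[-2,0,3],[-2,0,3],[-2,0,3],[-2,0,3],[-2,0,3],[-2,0,3]],"turn":[0,-1.5,-3,-4.5,-6,-7.5,-9,-10.5,-12,-13.5,-15,-16.5],"claw":[1,1,1,1,1,1,1,1,1,1,1,1]}' 15
python3 -m inch '{"travel":[[0,0,0],[0,0,0],[0,0,0],[0,0,0],[0,0,0],[0,0,0],[0,0,0],[0,0,0],[0,0,0],[0,0,0],[0,0,0],[0,0,0]],"turn":[-1.5,-3,-4.5,-6,-7.5,-9,-10.5,-12,-13.5,-15,-16.5,-17],"claw":[1,1,1,1,1,1,1,1,1,1,1,1]}'
python3 -c "
from h import *
print(robot.observe()['torque']);rel()"
python3 -m inch '{"travel":[[0,0,0],[0,0,0],[0,0,0],[0,0,0],[0,0,0]],"turn":[-0.5,-1,-1.5,-2,-2.4],"claw":[1,1,1,1,1]}'
python3 -c "
from h import *
print(robot.observe()['torque']);rel()"
```

```text
time: 11.7
tool_pos: [0.4234, -0.2828, 0.1294]
tool_rot: [3.141, -0.002, 1.57]
contact_force: [-1.2, 9.6, 17.5]
opening: 0.0138
grip_force: 15.0
time: 12.9
tool_pos: [0.4225, -0.2835, 0.1294]
tool_rot: [3.141, -0.001, 3.053]
contact_force: [-6.4, 5.5, 17.8]
opening: 0.0139
grip_force: 15.0
[ 1.152  1.094 -0.087]
travel [ 0.  0. -0.] turn 0 | at [ 0.423 -0.284  0.129] yaw 174.9 q1,q6 [-0.742 -2.224] t 12.9
time: 13.4
tool_pos: [0.4232, -0.2836, 0.1292]
tool_rot: [3.141, 0.001, -3.025]
contact_force: [-0.9, 6.3, 14.5]
opening: 0.0159
grip_force: 16.4
[ 1.136  0.332 -0.446]
travel [ 0.  0. -0.] turn 0 | at [ 0.423 -0.284  0.129] yaw -173.3 q1,q6 [-0.742 -2.43 ] t 13.4
```

```bash
python3 -m inch '{"travel":[[0,0,0],[0,0,0],[0,0,0],[0,0,-40],[0,0,-90],[0,0,-140],[0,0,-150],[0,0,-150],[0,0,-150]],"turn":[0,0,0,0,0,0,1.7,3.4,5.1],"claw":[0.2,0.2,0.2,0.2,0.2,0.2,0.2,0.2,0.2]}'
python3 -m inch '{"travel":[[0,0,0],[0,0,0],[0,0,0],[0,0,0],[0,0,0],[0,0,0],[0,0,0],[0,0,0],[0,0,0],[0,0,0],[0,0,0],[0,0,0]],"turn":[1.7,3.4,5.1,6.8,8.5,10.2,11.9,13.6,15.3,17,18.7,20.4],"claw":[-0.6,-0.6,-0.6,-0.6,-0.6,-0.6,-0.6,-0.6,-0.6,-0.6,-0.6,-0.6]}'
python3 -c "
from h import *
rel(.38,-.21,.28,55)"
```

```text
time: 14.3
tool_pos: [0.4231, -0.2845, 0.2782]
tool_rot: [-3.141, 0.001, 2.806]
contact_force: [-0.3, -0.5, 0.4]
opening: 0.0369
grip_force: 0.0
time: 15.5
tool_pos: [0.423, -0.2844, 0.2773]
tool_rot: [-3.141, -0.0, 1.026]
contact_force: [-0.6, 0.3, 0.2]
opening: 0.0734
grip_force: 0.0
travel [ 41.4 -75.4  -2.7] turn 0.76 | at [ 0.423 -0.284  0.277] yaw 58.8 q1,q6 [-0.742 -0.198] t 15.5
```

```bash
python3 -m inch '{"travel":[[41,-75,0],[41,-75,0],[41,-75,0],[41,-75,0]],"turn":[0.8,0.8,0.8,0.8],"claw":[-0.6,-0.6,-0.6,-0.6]}'
python3 -c "
from h import *
shot('wrist','w3');shot('top','top1');rel()"
```

```text
time: 15.9
tool_pos: [0.3799, -0.2107, 0.278]
tool_rot: [3.14, 0.0, 0.963]
contact_force: [0.1, 0.8, -0.4]
opening: 0.0738
grip_force: 0.0
travel [ 0.  0. -0.] turn 0 | at [ 0.38  -0.212  0.278] yaw 55.1 q1,q6 [-0.684 -0.076] t 16.0
```

View pics/w3.png

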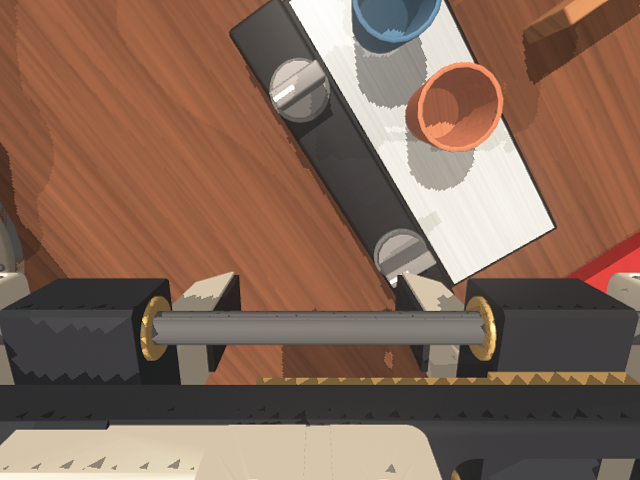

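Both knobs' white lines, at (276,103) and (386,282), point squarely at the front edge, so both are off. The terracotta rim is centred at (460,107) here and at (488,173) in w1. The blue rim is at (404,95) in w1.

Run:
```python
from h import *
i,o=atz('w3',297,88,.089),atz('w3',274,104,.089);print(np.degrees(np.arctan2(*(o-i)[1::-1])))
print(tri(('w3',460,107),('w1',488,173)),atz('w3',460,107,.095),atz('w1',404,95,.095))
d=cv2.absdiff(cv2.imread('pics/top0.png'),cv2.imread('pics/top1.png'))[170:240,180:370]; print(np.argwhere(d.max(2)>60).shape)
rel(.515,-.105,.28,55)
```

```text
177.87883427096978
[ 0.517 -0.195  0.09 ] [ 0.516 -0.195  0.095] [ 0.518 -0.106  0.095]
(0, 2)
travel [164.5  49.5  -2.2] turn 0.03 | at [ 0.38  -0.212  0.278] yaw 55.1 q1,q6 [-0.684 -0.076] t 16.0
```

```bash
python3 -m inch '{"travel":[[167,48,0],[167,48,0],[167,48,0],[167,48,0],[167,48,0],[167,48,40],[167,48,80],[167,48,110],[167,48,135],[167,48,155],[167,48,161],[167,48,161]],"turn":[0,0,0,0,0,0,0,0,0,0,0,0],"claw":[-1,-1,-1,-1,-1,-1,-1,-1,-1,-1,-1,-1]}' 10
python3 -c "
from h import *
rel(.5175,-.106,.117,55)"
```

```text
time: 17.2
tool_pos: [0.5142, -0.1019, 0.1159]
tool_rot: [-3.14, 0.001, 0.962]
contact_force: [-0.3, -1.6, -0.4]
opening: 0.0917
grip_force: 0.0
travel [-1.5  5.1 -1.1] turn 0.02 | at [ 0.514 -0.102  0.116] yaw 55.1 q1,q6 [-0.342  0.267] t 17.2
```

```bash
python3 -m inch '{"travel":[[-1,4,0],[-1,5,0],[-1,5,0],[-1,5,0],[-1,5,0],[-1,5,0],[-1,5,0],[-1,5,0],[-1,5,-10],[-1,5,-30],[-1,5,-60],[-1,5,-90]],"turn":[0,0,0,0,0,0,0,0,0,0,0,0],"claw":[-1,-1,0.6,0.6,0.6,0.6,0.6,0.6,0.6,0.6,0.6,0.6]}' 12
python3 -c "
from h import *
rel(.50,.25,.21,55)"
```

```text
time: 18.4
tool_pos: [0.5176, -0.1046, 0.2077]
tool_rot: [-3.14, 0.0, 0.963]
contact_force: [0.9, -0.1, -2.4]
opening: 0.0615
grip_force: 12.0
travel [ 280.9 -217.    -2.3] turn 0.03 | at [ 0.518 -0.105  0.208] yaw 55.2 q1,q6 [-0.345  0.264] t 18.4
```

```bash
python3 -m inch '{"travel":[[14,-11,0],[37,-29,0],[66,-51,0],[98,-76,0],[130,-101,0],[162,-125,0],[194,-150,0],[224,-173,0],[250,-193,0],[268,-207,0],[278,-215,0],[281,-217,0]],"turn":[0,0,0,0,0,0,0,0,0,0,0,0],"claw":[0.6,0.6,0.6,0.6,0.6,0.6,0.6,0.6,0.6,0.6,0.6,0.6]}'
python3 -c "
from h import *
rel(.50,.25,.093,55)"
```

```text
time: 19.6
tool_pos: [0.5002, 0.2508, 0.2068]
tool_rot: [-3.141, 0.0, 0.964]
contact_force: [-0.0, -0.5, -0.6]
opening: 0.0615
grip_force: 12.0
travel [ -0.7   0.3 113.8] turn 0.05 | at [0.5   0.251 0.207] yaw 55.2 q1,q6 [0.328 0.934] t 19.6
```

```bash
python3 -m inch '{"travel":[[0,0,20],[0,0,50],[0,0,80],[0,0,98],[0,0,106],[0,0,109],[0,0,111],[0,0,112],[0,0,112]],"turn":[0,0,0,0,0,0,0,0,0],"claw":[0.6,0.6,0.6,0.6,0.6,0.6,0.6,0.6,0.6]}'
python3 -m inch '{"travel":[[0,0,1],[0,0,2],[0,0,2]],"turn":[0,0,0],"claw":[0.6,0.6,0.6]}'
python3 -c "
from h import *
rel(.50,.25,.093,55)"
```

```text
time: 20.5
tool_pos: [0.5009, 0.2499, 0.0954]
tool_rot: [3.141, -0.001, 0.963]
contact_force: [-0.5, -0.7, -1.6]
opening: 0.0616
grip_force: 12.0
time: 20.8
tool_pos: [0.5006, 0.25, 0.0928]
tool_rot: [3.141, -0.0, 0.963]
contact_force: [0.3, -0.9, -0.3]
opening: 0.0614
grip_force: 12.0
travel [-0.3 -0.6 -0.2] turn 0.03 | at [0.501 0.25  0.093] yaw 55.2 q1,q6 [0.326 0.934] t 20.8
```

```bash
python3 -m inch '{"travel":[[0,0,0.5],[0,0,1],[0,0,1]],"turn":[0,0,0],"claw":[0.6,0.6,0.6]}'
python3 -m inch '{"travel":[[0,0,0],[0,0,0],[0,0,0],[0,0,0],[0,0,-10],[0,0,-40],[0,0,-80],[0,0,-130],[0,0,-180]],"turn":[0,0,0,0,0,0,0,0,0],"claw":[0.3,0,-0.4,-1,-1,-1,-1,-1,-1]}'
python3 -c "
from h import *
shot('wrist','w4');rel(.5165,-.195,.27,55)"
```

```text
time: 21.1
tool_pos: [0.5007, 0.25, 0.0926]
tool_rot: [3.141, -0.001, 0.963]
contact_force: [-1.7, -0.1, 7.3]
opening: 0.0611
grip_force: 12.0
time: 22.0
tool_pos: [0.5001, 0.2497, 0.2739]
tool_rot: [-3.141, 0.0, 0.963]
contact_force: [0.6, 0.1, -0.7]
opening: 0.0918
grip_force: 0.0
travel [-358.1  265.8   13.2] turn 0.03 | at [0.503 0.251 0.283] yaw 55.2 q1,q6 [0.326 0.934] t 22.05
```

```bash
python3 -m inch '{"travel":[[-356,267,0],[-356,267,0],[-356,267,0],[-356,267,0],[-356,267,0],[-356,267,0],[-356,267,0],[-356,267,0],[-356,267,0],[-356,267,0],[-356,267,0],[-356,267,0]],"turn":[0,0,0,0,0,0,0,0,0,0,0,0],"claw":[-1,-1,-1,-1,-1,-1,-1,-1,-1,-1,-1,-1]}'
python3 -c "
from h import *
rel(.5165,-.195,.117,55)"
```

```text
time: 23.25
tool_pos: [0.5161, -0.1938, 0.2717]
tool_rot: [-3.141, -0.0, 0.963]
contact_force: [0.6, -0.1, -1.1]
opening: 0.0918
grip_force: 0.0
travel [ -0.7   1.  154.7] turn 0.04 | at [ 0.516 -0.194  0.272] yaw 55.2 q1,q6 [-0.499  0.109] t 23.25
```

```bash
python3 -m inch '{"travel":[[-1,1,40],[-1,1,80],[-1,1,115],[-1,1,140],[-1,1,153],[-1,1,155],[-1,1,155],[-1,1,155],[-1,1,155],[-1,1,155],[-1,1,155],[-1,1,155]],"turn":[0,0,0,0,0,0,0,0,0,0,0,0],"claw":[-1,-1,-1,-1,-1,-1,-1,0.6,0.6,0.6,0.6,0.6]}' 12
python3 -m inch '{"travel":[[0,0,0],[0,0,-10],[0,0,-30],[0,0,-60],[0,0,-90],[0,0,-90]],"turn":[0,0,0,0,0,0],"claw":[0.6,0.6,0.6,0.6,0.6,0.6]}'
python3 -c "
from h import *
rel(.492,.12,.21,55)"
```

```text
time: 24.45
tool_pos: [0.5164, -0.1962, 0.1169]
tool_rot: [-3.142, -0.0, 0.962]
contact_force: [-2.0, 0.7, 3.4]
opening: 0.0606
grip_force: 12.0
time: 25.05
tool_pos: [0.5183, -0.1972, 0.2111]
tool_rot: [3.133, -0.001, 0.963]
contact_force: [0.5, -0.7, -1.4]
opening: 0.0607
grip_force: 12.0
travel [ 245.3 -202.8    1.1] turn 0.03 | at [ 0.518 -0.197  0.211] yaw 55.2 q1,q6 [-0.502  0.106] t 25.05
```

```bash
python3 -m inch '{"travel":[[14,-11,0],[37,-30,0],[66,-54,0],[96,-79,0],[126,-104,0],[156,-129,0],[184,-152,0],[210,-174,0],[230,-190,0],[242,-200,0],[245,-203,0],[245,-203,0]],"turn":[0,0,0,0,0,0,0,0,0,0,0,0],"claw":[0.6,0.6,0.6,0.6,0.6,0.6,0.6,0.6,0.6,0.6,0.6,0.6]}'
python3 -m inch '{"travel":[[0,0,20],[0,0,50],[0,0,80],[0,0,98],[0,0,106],[0,0,109],[0,0,111],[0,0,112],[0,0,112]],"turn":[0,0,0,0,0,0,0,0,0],"claw":[0.6,0.6,0.6,0.6,0.6,0.6,0.6,0.6,0.6]}'
python3 -c "
from h import *
rel(.492,.12,.093,55)"
```

```text
time: 26.25
tool_pos: [0.4889, 0.1215, 0.2057]
tool_rot: [-3.14, 0.001, 0.964]
contact_force: [-0.1, 0.6, -0.8]
opening: 0.0604
grip_force: 12.0
time: 27.15
tool_pos: [0.4903, 0.1208, 0.0953]
tool_rot: [3.141, -0.001, 0.963]
contact_force: [0.3, -0.3, -1.3]
opening: 0.0604
grip_force: 12.0
travel [0.3 1.9 2.3] turn 0.03 | at [0.49  0.121 0.095] yaw 55.1 q1,q6 [0.09  0.698] t 27.15
```

```bash
python3 -m inch '{"travel":[[0,0,1],[0,0,2],[0,0,2],[0,0,2.5],[0,0,3],[0,0,3]],"turn":[0,0,0,0,0,0],"claw":[0.6,0.6,0.6,0.6,0.6,0.6]}'
python3 -m inch '{"travel":[[0,0,0],[0,0,0],[0,0,0],[0,0,0],[0,0,-10],[0,0,-40],[0,0,-80],[0,0,-130],[0,0,-180],[0,0,-180]],"turn":[0,0,0,0,0,0,0,0,0,0],"claw":[0.3,0,-0.4,-1,-1,-1,-1,-1,-1,-1]}'
python3 -c "
from h import *
shot('wrist','w5');shot('top','top2');shot('scene','scene2')
t=cv2.imread('pics/top2.png')
cv2.imwrite('pics/c3.png',np.vstack([cv2.resize(t[165:245,180:400],(800,291),interpolation=3),cv2.resize(cv2.imread('pics/scene2.png')[200:320,200:450],(610,293),interpolation=3)[:,:800].repeat(1,1) if 0 else cv2.copyMakeBorder(cv2.resize(cv2.imread('pics/scene2.png')[200:320,200:450],(610,293),interpolation=3),0,0,0,190,0)]))
rel()"
```

```text
time: 27.75
tool_pos: [0.4901, 0.1211, 0.0927]
tool_rot: [3.141, -0.001, 0.963]
contact_force: [-3.3, 0.6, 10.2]
opening: 0.0605
grip_force: 12.0
time: 28.75
tool_pos: [0.4925, 0.1211, 0.2791]
tool_rot: [3.131, -0.009, 0.963]
contact_force: [-0.7, 0.5, -0.2]
opening: 0.0922
grip_force: 0.0
travel [ 0.  0. -0.] turn 0 | at [0.489 0.121 0.271] yaw 55.2 q1,q6 [0.09  0.698] t 28.9
```

View pics/c3.png

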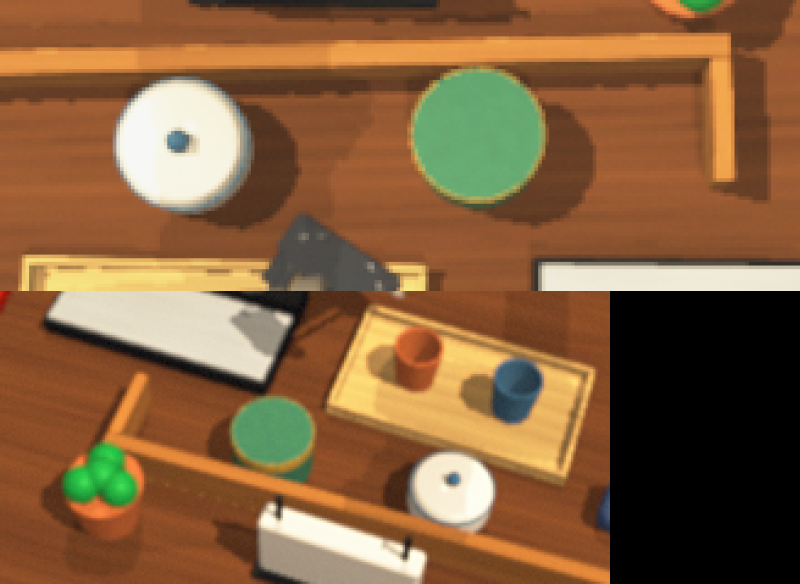

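The crop shows both cups upright in the tray, the tin at top-crop (478,136), the bowl's lid knob at (178,141), and the corner near (710,60). I'll look from the wrist with the claw closed and a yaw of about 15°.

```bash
python3 -c "
from h import *
rel(.50,.0,.34,15)"
```

```text
travel [-93.   77.7 -68.6] turn 8.03 | at [0.489 0.121 0.271] yaw 55.2 q1,q6 [0.09  0.698] t 28.9
```

```bash
python3 -m inch '{"travel":[[0,0,-40],[-93,78,-69],[-93,78,-69],[-93,78,-69],[-93,78,-69],[-93,78,-69],[-93,78,-69],[-93,78,-69]],"turn":[0,1.6,3.2,4.8,6.4,8,8,8],"claw":[-1,-0.5,0,0.5,1,1,1,1]}' 10
python3 -c "
from h import *
shot('wrist','w6');rel()"
```

```text
time: 29.7
tool_pos: [0.5004, -0.0, 0.3392]
tool_rot: [-3.14, 0.003, 0.268]
contact_force: [0.6, 0.4, 0.2]
opening: 0.0402
grip_force: 0.0
travel [ 0.  0. -0.] turn 0 | at [0.501 0.    0.34 ] yaw 15.4 q1,q6 [-0.153  1.15 ] t 29.75
```

View pics/w6.png

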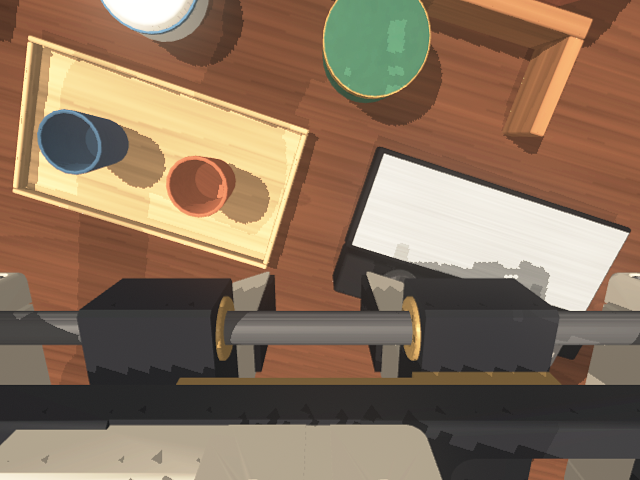

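The inner corner's foot is at (531,56), the end panel's foot ends at (507,132), and the board's foot runs through (455,22). The tin's top is centred at about (377,43).

Run:
```python
from h import *
for n,u,v,z in (('corner',531,56,0),('panelend',507,132,0),('board',455,22,0),('innertop',566,37,.06),('tin',377,43,.07),('tinbot',372,103,0.0)): print(n,atz('w6',u,v,z))
print('tin',tri(('w6',377,43),('top2',311.1,202)))
T=lambda x,y,z:atz('top2',180+x/3.636-.4,165+y/3.64-.4,z)
print(T(478,136,.07),T(178,141,.08),T(0,76,.0),T(712,58,.0))
```

```text
corner [ 0.71  -0.182  0.   ]
panelend [ 0.63  -0.189  0.   ]
board [ 0.719 -0.091  0.   ]
innertop [ 0.713 -0.179  0.06 ]
tin [ 0.66  -0.012  0.07 ]
tinbot [ 0.618 -0.031  0.   ]
tin [ 0.661 -0.011  0.069]
[ 0.661 -0.01   0.07 ] [0.662 0.204 0.08 ] [0.724 0.35  0.   ] [ 0.726 -0.19   0.   ]
```

```bash
python3 -c "
from h import *
rel(.640,.078,.092,15)"
```

```text
travel [155.2 -38.2 247.5] turn 0.07 | at [0.501 0.    0.34 ] yaw 15.4 q1,q6 [-0.153  1.15 ] t 29.75
```

```bash
python3 -m inch '{"travel":[[155,-38,0],[155,-38,0],[155,-38,0],[155,-38,40],[155,-38,80],[155,-38,120],[155,-38,160],[155,-38,195],[155,-38,225],[155,-38,240],[155,-38,247],[155,-38,247]],"turn":[0,0,0,0,0,0,0,0,0,0,0,0],"claw":[1,1,1,1,1,1,1,1,1,1,1,1]}' 10
python3 -c "
from h import *
shot('top','top3')
a=cv2.imread('pics/top3.png')[165:245,180:400];b=cv2.imread('pics/top2.png')[165:245,180:400]
for n,i in (('now',a),('before',b)):
    h=cv2.cvtColor(i,cv2.COLOR_BGR2HSV); m=cv2.inRange(h,(55,70,60),(95,255,255)); w=cv2.inRange(h,(0,0,190),(179,60,255))[:, :75]
    for k in (m,w):
        q=cv2.moments(k,True); print(n,q['m00'],q['m10']/q['m00'],q['m01']/q['m00'])
rel(.644,.054,.092,15)"
```

```text
time: 30.95
tool_pos: [0.6405, 0.0773, 0.0934]
tool_rot: [-3.141, 0.0, 0.265]
contact_force: [-0.0, -0.9, 0.8]
opening: 0.0003
grip_force: 0.0
now 443.0 140.7471783295711 34.73589164785553
now 666.0 45.0045045045045 39.048048048048045
before 947.0 132.23864836325237 35.601900739176344
before 879.0 48.310580204778155 38.79408418657565
travel [-3.2 23.2  2.5] turn 0.04 | at [0.641 0.077 0.094] yaw 15.2 q1,q6 [0.001 1.307] t 31.0
```

```bash
python3 -m inch '{"travel":[[-2,10,0],[-3,20,0],[-3,28,0],[-4,38,0],[-5,47,0],[-6,55,0],[-8,64,0],[-10,74,0],[-12,83,0],[-15,92,0],[-17,100,0],[-18,106,0]],"turn":[0,0,0,0,0,0,0,0,0,0,0,0],"claw":[1,1,1,1,1,1,1,1,1,1,1,1]}'
python3 -c "
from h import *
shot('scene','scene3');shot('wrist','w7')
cv2.imwrite('pics/c4.png',np.vstack([cv2.resize(cv2.imread('pics/scene3.png')[200:320,200:450],(625,300),interpolation=3),cv2.copyMakeBorder(cv2.resize(cv2.imread('pics/w7.png'),(400,300)),0,0,0,225,0)]))
rel()"
```

```text
time: 32.2
tool_pos: [0.6449, -0.0231, 0.095]
tool_rot: [-3.127, 0.012, 0.266]
contact_force: [-30.2, 36.2, 30.3]
opening: 0.0004
grip_force: 22.3
travel [ 0.  0. -0.] turn 0 | at [ 0.645 -0.024  0.095] yaw 15.2 q1,q6 [-0.159  1.142] t 32.3
```

View pics/c4.png

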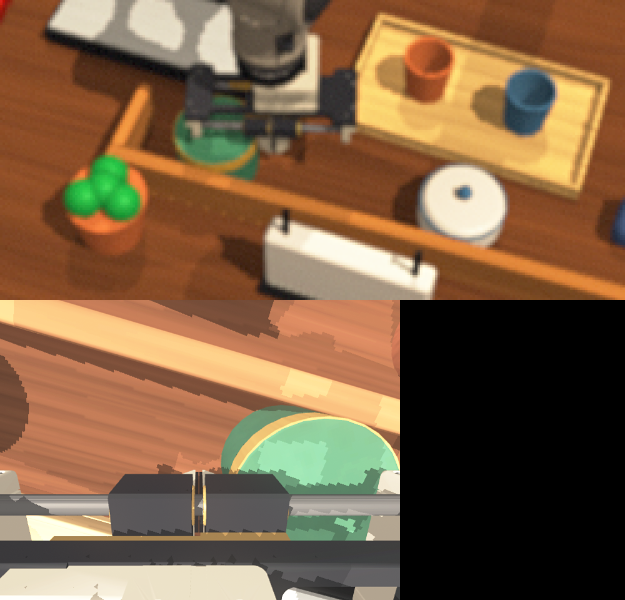

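The tin is against the board, but I'm pressing too hard (Fx −30 N), so I'll back off along the tool's y and ease x.

```bash
python3 -m inch '{"travel":[[-3,-5,0],[-7,-10,0],[-7,-10,0],[-7,-10,0]],"turn":[0,0,0,0],"claw":[1,1,1,1]}'
python3 -c "
from h import *
shot('scene','scene4');shot('wrist','w8')
cv2.imwrite('pics/c5.png',np.vstack([cv2.resize(cv2.imread('pics/scene4.png')[215:275,250:350],(500,300),interpolation=3),cv2.copyMakeBorder(cv2.resize(cv2.imread('pics/w8.png'),(400,300)),0,0,0,100,0)]))
rel(.640,-.03,.095)"
```

```text
time: 32.7
tool_pos: [0.6417, -0.023, 0.0937]
tool_rot: [3.141, -0.001, 0.264]
contact_force: [0.5, 0.2, -0.2]
opening: 0.0007
grip_force: 0.0
travel [-3.5  6.3 -1.5] turn 0 | at [ 0.642 -0.023  0.094] yaw 15.1 q1,q6 [-0.155  1.152] t 32.8
```

View pics/c5.png

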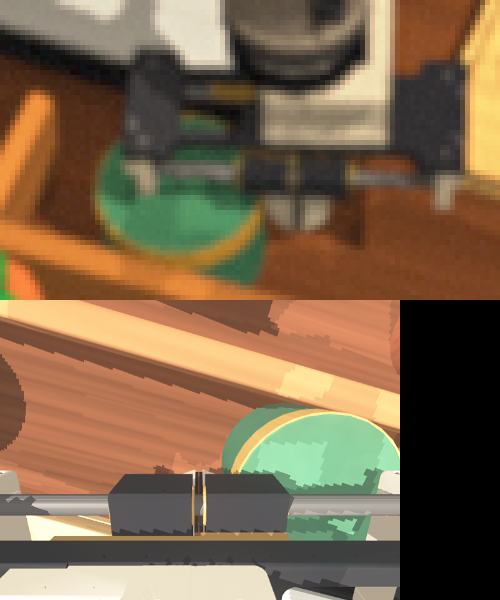

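Forces are zero again. The earlier load came from the x bias, so I'll push purely along −y, in small steps with force checks.

```bash
python3 -m inch '{"travel":[[-1.3,4.8,0],[-2.6,9.6,0],[-3.4,12.5,0],[-4.2,15.4,0],[-5,18.3,0],[-5.7,21.2,0],[-6.5,24,0],[-6.5,24,0]],"turn":[0,0,0,0,0,0,0,0],"claw":[1,1,1,1,1,1,1,1]}'
python3 -c "
from h import *
rel(.642,-.069,.093)"
```

```text
time: 33.6
tool_pos: [0.6371, -0.0433, 0.0934]
tool_rot: [-3.132, 0.01, 0.265]
contact_force: [-19.7, 17.7, 14.9]
opening: 0.0005
grip_force: 11.9
travel [-2.  26.1  0.4] turn 0 | at [ 0.637 -0.043  0.093] yaw 15.2 q1,q6 [-0.189  1.114] t 33.6
```

```bash
cat >> h.py <<'E'
def tin(fn):
    shot('top',fn); i=cv2.imread('pics/'+fn+'.png'); h=cv2.cvtColor(i,cv2.COLOR_BGR2HSV); m=cv2.inRange(h,(45,60,40),(95,255,255)); m[:175]=0;m[235:]=0;m[:,:180]=0
    m=cv2.morphologyEx(m,cv2.MORPH_OPEN,np.ones((2,2)))
    ys,xs=np.nonzero(m); pts=np.array([atz(fn,u,v,.07)[:2] for u,v in zip(xs,ys)])
    print(fn,len(xs),'u',xs.min(),xs.max(),'v',ys.min(),ys.max(),'x',pts[:,0].min(),pts[:,0].max(),'y',pts[:,1].min(),pts[:,1].max())
    r=np.array([[xs[ys==v].max(),v] for v in np.unique(ys)]); R=np.array([atz(fn,u+.5,v,.07)[:2] for u,v in r])
    from scipy.optimize import least_squares
    s=least_squares(lambda c:np.hypot(*(R-c).T)-.0475,[.662,pts[:,1].min()+.047],loss='soft_l1',f_scale=.001); print('centre fit',s.x,'res',np.abs(s.fun).mean())
E
python3 -c "
from h import *
tin('top5')
i=cv2.imread('pics/top2.png');
import h
_s=h.shot
h.shot=lambda *a:0
tin('top2')"
```

```text
Traceback (most recent call last):
  File "h.py", line 31, in tin
    print(fn,len(xs),'u',xs.min(),xs.max(),'v',ys.min(),ys.max(),'x',pts[:,0].min(),pts[:,0].max(),'y',pts[:,1].min(),pts[:,1].max())
                         ~~~~~~^^
ValueError: zero-size array to reduction operation minimum which has no identity
```

```bash
python3 -m inch '{"travel":[[-2,-10,0],[-2,-14,0],[-2,-14,-40],[-2,-14,-90],[-2,-14,-140],[-60,-14,-190],[-100,-14,-230],[-140,-14,-240],[-170,-14,-240],[-170,-14,-240]],"turn":[0,0,0,0,0,0,0,0,0,0],"claw":[1,1,1,1,1,1,1,1,1,1]}'
python3 -c "
from h import *
tin('top5'); shot('wrist','w9');i=cv2.imread('pics/w9.png'); h=cv2.cvtColor(i,cv2.COLOR_BGR2HSV); m=cv2.inRange(h,(45,60,40),(95,255,255)); ys,xs=np.nonzero(m);print(len(xs),xs.min(),xs.max(),ys.min(),ys.max());rel()"
```

```text
time: 34.65
tool_pos: [0.47, -0.0791, 0.3357]
tool_rot: [3.139, -0.001, 0.262]
contact_force: [0.8, -0.4, -0.4]
opening: 0.0004
grip_force: 0.0
top5 950 u 330 364 v 183 216 x 0.6220274837246031 0.7095700673118102 y -0.14924905722221107 -0.05972083161383527
centre fit [ 0.666 -0.103] res 0.0005410026538675961
5990 342 455 0 75
travel [ 0.  0. -0.] turn 0 | at [ 0.474 -0.079  0.335] yaw 15.0 q1,q6 [-0.325  0.984] t 34.75
```

```bash
python3 -c "
from h import *
rel(.657,-.022,.093,6)"
```

```text
travel [191.9  -7.2 241.6] turn 1.81 | at [ 0.474 -0.079  0.335] yaw 15.0 q1,q6 [-0.325  0.984] t 34.75
```

```bash
python3 -m inch '{"travel":[[194,-7,0],[194,-7,0],[194,-7,0],[194,-7,0],[194,-7,40],[194,-7,80],[194,-7,120],[194,-7,140],[194,-7,140]],"turn":[0.9,1.8,1.8,1.8,1.8,1.8,1.8,1.8,1.8],"claw":[1,1,1,1,1,1,1,1,1]}'
python3 -c "
from h import *
rel(.657,-.022,.093,6)"
```

```text
time: 35.65
tool_pos: [0.6584, -0.0199, 0.1881]
tool_rot: [-3.139, 0.008, 0.108]
contact_force: [-0.4, 0.4, -0.2]
opening: 0.0006
grip_force: 0.0
travel [-1.6  2.  95.1] turn 0.04 | at [ 0.658 -0.02   0.188] yaw 6.2 q1,q6 [-0.146  1.317] t 35.65
```

```bash
python3 -m inch '{"travel":[[0,0,35],[0,0,65],[0,0,85],[0,0,94],[0,0,95],[-1,8,95],[-2,16,95],[-2.4,20,95],[-2.8,24,95],[-3.2,28,95],[-3.6,32,95],[-3.6,32,95]],"turn":[0,0,0,0,0,0,0,0,0,0,0,0],"claw":[1,1,1,1,1,1,1,1,1,1,1,1]}'
python3 -c "
from h import *
rel(.657,-.069,.093,6)"
```

```text
time: 36.85
tool_pos: [0.6593, -0.0525, 0.1001]
tool_rot: [-3.141, -0.002, 0.107]
contact_force: [0.0, 4.7, 4.5]
opening: 0.0002
grip_force: 2.1
travel [-4.  16.2  7.1] turn 0.03 | at [ 0.659 -0.052  0.1  ] yaw 6.1 q1,q6 [-0.196  1.267] t 36.85
```

```bash
python3 -m inch '{"travel":[[-0.3,3,-3],[-0.6,6,-3],[-0.9,9,-3],[-1.2,11.5,-3],[-1.4,13.5,-3],[-1.4,13.5,-3]],"turn":[0,0,0,0,0,0],"claw":[1,1,1,1,1,1]}'
python3 -m inch '{"travel":[[0,1,0],[0,2,0],[0,3,0],[0,3,0]],"turn":[0,0,0,0],"claw":[1,1,1,1]}'
python3 -m inch '{"travel":[[0,1,0],[0,2,0],[0,2,0]],"turn":[0,0,0],"claw":[1,1,1]}'
```

```text
time: 37.45
tool_pos: [0.6588, -0.0667, 0.1014]
tool_rot: [3.142, 0.0, 0.107]
contact_force: [-1.1, 1.8, -0.8]
opening: 0.0005
grip_force: 0.6
time: 37.85
tool_pos: [0.6589, -0.068, 0.1015]
tool_rot: [-3.14, 0.001, 0.108]
contact_force: [-2.3, 7.3, 0.7]
opening: 0.0003
grip_force: 3.6
time: 38.15
tool_pos: [0.659, -0.0682, 0.1015]
tool_rot: [-3.137, 0.001, 0.108]
contact_force: [-3.3, 12.9, 1.8]
opening: 0.0007
grip_force: 6.8
```

The tin is in the corner: it stopped at tool y = −0.068 with 13 N. I'll retreat and measure.

```bash
python3 -m inch '{"travel":[[0,-5,0],[0,-15,0],[0,-20,-40],[0,-20,-90],[0,-20,-140],[-60,-20,-180],[-100,-20,-200],[-150,-20,-200],[-180,-20,-200],[-180,-20,-200]],"turn":[0,0,0,0,0,0,0,0,0,0],"claw":[1,1,1,1,1,1,1,1,1,1]}'
python3 -c "
from h import *
tin('top6')
i=cv2.imread('pics/top6.png')[185:230,195:275]; h=cv2.cvtColor(i,cv2.COLOR_BGR2HSV); m=cv2.inRange(h,(0,0,150),(179,70,255))
n,l,st,c=cv2.connectedComponentsWithStats(m); print(st[1:],c[1:])
b=cv2.inRange(h,(95,80,40),(125,255,255)); ys,xs=np.nonzero(b[:, :]); print(np.c_[xs,ys].mean(0)+[195,185],len(xs))
rel()"
```

```text
time: 39.15
tool_pos: [0.4734, -0.0704, 0.3021]
tool_rot: [3.141, 0.002, 0.106]
contact_force: [0.4, 0.1, 0.1]
opening: 0.0006
grip_force: 0.0
top6 951 u 342 376 v 183 216 x 0.6214026192841304 0.7089608836913011 y -0.18049607272085424 -0.09101198278047914
centre fit [ 0.666 -0.133] res 0.0007520819402859202
[[  16    2   37   36 1001]] [[34.235 19.257]]
[228.111 203.278] 18
travel [ 0.  0. -0.] turn 0 | at [ 0.476 -0.071  0.303] yaw 6.1 q1,q6 [-0.306  1.159] t 39.2
```

```bash
python3 -c "
from h import *
print(atz('top6',229.2,204.3,.052),atz('top6',228.1,203.3,.08))
rel(.587,.206,.20,0)"
```

```text
[0.663 0.207 0.052] [0.662 0.205 0.08 ]
travel [ 139.3 -263.4  102.6] turn 1.21 | at [ 0.476 -0.071  0.303] yaw 6.1 q1,q6 [-0.306  1.159] t 39.2
```

```bash
python3 -m inch '{"travel":[[140,-263,0],[140,-263,0],[140,-263,0],[140,-263,0],[140,-263,0],[140,-263,0],[140,-263,20],[140,-263,60],[140,-263,100],[140,-263,100]],"turn":[0.6,1.2,1.2,1.2,1.2,1.2,1.2,1.2,1.2,1.2],"claw":[1,1,1,1,1,1,1,1,1,1]}'
python3 -c "
from h import *
rel(.587,.206,.095,0)"
```

```text
time: 40.2
tool_pos: [0.5875, 0.2059, 0.1956]
tool_rot: [3.139, 0.01, 0.003]
contact_force: [-1.1, -0.6, -0.8]
opening: 0.0006
grip_force: 0.0
travel [ -0.5  -0.1 100.6] turn 0.04 | at [0.588 0.206 0.196] yaw 0.2 q1,q6 [0.214 1.782] t 40.2
```

```bash
python3 -m inch '{"travel":[[0,0,40],[0,0,75],[0,0,95],[0,0,101],[0,0,101],[4,0,101],[8,0,101],[12,0,101],[14,0,101],[16,0,101],[18,0,101],[18,0,101]],"turn":[0,0,0,0,0,0,0,0,0,0,0,0],"claw":[1,1,1,1,1,1,1,1,1,1,1,1]}'
python3 -m inch '{"travel":[[1.5,0,0],[3,0,0],[3,0,0]],"turn":[0,0,0],"claw":[1,1,1]}'
```

```text
time: 41.4
tool_pos: [0.6071, 0.2061, 0.1006]
tool_rot: [-3.142, 0.001, 0.003]
contact_force: [-4.8, -0.9, 3.5]
opening: 0.0006
grip_force: 1.7
time: 41.7
tool_pos: [0.6104, 0.2061, 0.1006]
tool_rot: [-3.141, 0.0, 0.003]
contact_force: [-3.1, 1.0, 1.7]
opening: 0.0006
grip_force: 2.0
```

```bash
python3 -m inch '{"travel":[[1,0,0],[2,0,0],[2,0,0]],"turn":[0,0,0],"claw":[1,1,1]}'
python3 -m inch '{"travel":[[1,0,0],[2,0,0],[2,0,0]],"turn":[0,0,0],"claw":[1,1,1]}'
```

```text
time: 42.0
tool_pos: [0.6108, 0.2061, 0.1006]
tool_rot: [3.141, 0.004, 0.003]
contact_force: [-10.4, 1.2, 7.1]
opening: 0.0
grip_force: 5.1
time: 42.3
tool_pos: [0.6112, 0.2061, 0.1006]
tool_rot: [3.141, 0.008, 0.003]
contact_force: [-16.0, -0.0, 11.4]
opening: 0.0005
grip_force: 8.3
```

```bash
python3 -m inch '{"travel":[[-8,0,0],[-20,0,0],[-20,0,-40],[-20,0,-80],[-20,0,-100],[10,-40,-100],[40,-80,-100],[40,-92,-100],[40,-92,-100],[40,-92,-100]],"turn":[0,0,0,0,0,0,-0.6,-1.2,-1.2,-1.2],"claw":[1,1,1,1,1,1,1,1,1,1]}'
python3 -c "
from h import *
shot('top','top7')
i=cv2.imread('pics/top7.png')[185:230,195:275]; h=cv2.cvtColor(i,cv2.COLOR_BGR2HSV); m=cv2.inRange(h,(0,0,150),(179,70,255))
n,l,st,c=cv2.connectedComponentsWithStats(m); print(st[1:],c[1:])
rel(.658,.296,.096,6)"
```

```text
time: 43.3
tool_pos: [0.6542, 0.2976, 0.2002]
tool_rot: [3.141, -0.0, 0.106]
contact_force: [-0.1, 0.3, 1.7]
opening: 0.0002
grip_force: 0.0
[[ 22   0  31  34 803]] [[36.748 16.4  ]]
travel [  3.7   1.5 104.6] turn 0.01 | at [0.654 0.297 0.201] yaw 6.0 q1,q6 [0.32  1.785] t 43.35
```

```bash
python3 -m inch '{"travel":[[3,0,40],[3,0,75],[3,0,98],[3,0,104],[2,8,104],[1,16,104],[0,24,104],[-0.5,32,104],[-1.5,40,104],[-2.3,48,104],[-3,56,104],[-4,64,104]],"turn":[0,0,0,0,0,0,0,0,0,0,0,0],"claw":[1,1,1,1,1,1,1,1,1,1,1,1]}'
python3 -c "
from h import *
rel(.658,.0285,.097,6)"
```

```text
time: 44.55
tool_pos: [0.6573, 0.235, 0.0986]
tool_rot: [-3.139, -0.003, 0.108]
contact_force: [-1.2, 5.6, 4.9]
opening: 0.0005
grip_force: 3.4
travel [-21.5 205.4   1.6] turn 0.03 | at [0.657 0.235 0.099] yaw 6.2 q1,q6 [0.233 1.695] t 44.55
```

```bash
python3 -m inch '{"travel":[[-0.9,8,0],[-1.7,16,0],[-2.6,24,0],[-3.4,32,0],[-4.3,40,0],[-5.1,48,0],[-6,56,0],[-6.8,64,0],[-7.7,72,0],[-8.6,80,0],[-9.4,88,0],[-10.3,96,0]],"turn":[0,0,0,0,0,0,0,0,0,0,0,0],"claw":[1,1,1,1,1,1,1,1,1,1,1,1]}'
python3 -c "
from h import *
rel(.6575,.0285,.097,6)"
```

```text
time: 45.75
tool_pos: [0.6573, 0.1385, 0.0986]
tool_rot: [-3.139, -0.003, 0.108]
contact_force: [-2.2, 6.8, 6.5]
opening: 0.0008
grip_force: 3.8
travel [-11.6 109.4   1.6] turn 0.03 | at [0.657 0.138 0.099] yaw 6.2 q1,q6 [0.093 1.555] t 45.75
```

```bash
python3 -m inch '{"travel":[[-0.9,8,0],[-1.7,16,0],[-2.6,24,0],[-3.4,32,0],[-4.3,40,0],[-5.1,48,0],[-6,56,0],[-6.8,64,0],[-7.7,72,0],[-8.6,80,0],[-9.4,88,0],[-10.3,96,0]],"turn":[0,0,0,0,0,0,0,0,0,0,0,0],"claw":[1,1,1,1,1,1,1,1,1,1,1,1]}'
python3 -m inch '{"travel":[[-0.3,3,0],[-0.6,6,0],[-0.8,8,0],[-0.8,8,0]],"turn":[0,0,0,0],"claw":[1,1,1,1]}'
python3 -c "
from h import *
rel(.6575,.0285,.097,6)"
```

```text
time: 46.95
tool_pos: [0.6572, 0.0419, 0.0985]
tool_rot: [-3.139, -0.002, 0.107]
contact_force: [-3.9, 8.4, 6.7]
opening: 0.0005
grip_force: 4.2
time: 47.35
tool_pos: [0.6572, 0.0336, 0.0983]
tool_rot: [-3.14, -0.002, 0.107]
contact_force: [-1.4, 5.5, 3.9]
opening: 0.0002
grip_force: 2.9
travel [-0.3  5.1  1.3] turn 0.03 | at [0.657 0.034 0.098] yaw 6.1 q1,q6 [-0.066  1.397] t 47.35
```

```bash
python3 -m inch '{"travel":[[-0.2,2,0],[-0.4,4,0],[-0.4,4,0]],"turn":[0,0,0],"claw":[1,1,1]}'
python3 -m inch '{"travel":[[0,1,0],[0,2,0],[0,2,0]],"turn":[0,0,0],"claw":[1,1,1]}'
python3 -m inch '{"travel":[[0,1,0],[0,2,0],[0,2,0]],"turn":[0,0,0],"claw":[1,1,1]}'
```

```text
time: 47.65
tool_pos: [0.6572, 0.0297, 0.0983]
tool_rot: [-3.14, -0.002, 0.107]
contact_force: [-2.7, 5.1, 4.5]
opening: 0.0003
grip_force: 3.1
time: 47.95
tool_pos: [0.6574, 0.0279, 0.0982]
tool_rot: [-3.14, -0.001, 0.107]
contact_force: [-3.0, 6.2, 6.1]
opening: 0.0002
grip_force: 3.5
time: 48.25
tool_pos: [0.6575, 0.0263, 0.0983]
tool_rot: [-3.139, -0.001, 0.107]
contact_force: [-3.4, 8.6, 5.7]
opening: 0.0001
grip_force: 4.4
```

```bash
python3 -m inch '{"travel":[[0,1,0],[0,2,0],[0,2,0]],"turn":[0,0,0],"claw":[1,1,1]}'
python3 -m inch '{"travel":[[0,1,0],[0,1.5,0],[0,1.5,0]],"turn":[0,0,0],"claw":[1,1,1]}'
```

```text
time: 48.55
tool_pos: [0.6575, 0.0257, 0.0983]
tool_rot: [-3.137, -0.001, 0.108]
contact_force: [-3.5, 13.3, 6.2]
opening: 0.0007
grip_force: 7.0
time: 48.85
tool_pos: [0.6575, 0.0255, 0.0983]
tool_rot: [-3.135, -0.001, 0.108]
contact_force: [-3.7, 17.2, 7.0]
opening: 0.0006
grip_force: 9.4
```

Snug at 17 N. I'll retreat clear and check.

```bash
python3 -m inch '{"travel":[[0,-5,0],[0,-15,0],[0,-20,-40],[0,-20,-90],[0,-20,-140],[-60,20,-180],[-100,60,-200],[-140,90,-200],[-140,95,-200],[-140,95,-200]],"turn":[0,0,0,0,0,0,0.6,1.2,1.2,1.2],"claw":[1,1,1,1,1,1,1,1,1,1]}'
python3 -c "
from h import *
tin('top8');shot('wrist','w10');shot('scene','scene8');rel()
a=cv2.imread('pics/w10.png')[:290];b=cv2.imread('pics/scene8.png')[150:320,130:530]
cv2.imwrite('pics/fin.png',np.vstack([cv2.resize(a,(640,290)),cv2.resize(b,(640,272),interpolation=3)]))"
```

```text
time: 49.85
tool_pos: [0.5266, -0.0915, 0.2985]
tool_rot: [3.139, -0.002, -0.002]
contact_force: [1.2, 0.4, -0.3]
opening: 0.0007
grip_force: 0.0
top8 949 u 342 376 v 183 216 x 0.6213401186632448 0.7089608836913011 y -0.18075276808275098 -0.0910863355545026
centre fit [ 0.666 -0.134] res 0.0006201380501664291
travel [ 0.  0. -0.] turn 0 | at [ 0.529 -0.088  0.297] yaw 0.1 q1,q6 [-0.308  1.261] t 50.0
```

View pics/fin.png

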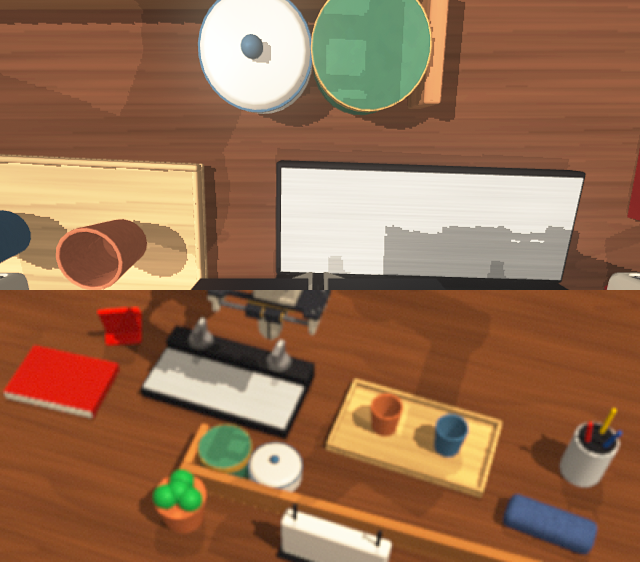

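The final view shows the tin against the end panel at (432,50), the bowl touching the tin at (312,50), both cups upright in the tray, and the other things in place. A gentle front nudge on each will confirm contact with the board.

```bash
python3 -m inch '{"travel":[[60,-50,40],[60,-50,80],[60,-50,120],[60,-50,160],[60,-50,190],[60,-50,198],[66,-50,198],[72,-50,198],[76,-50,198],[80,-50,198],[80,-50,198]],"turn":[0,0,0,0,0,0,0,0,0,0,0],"claw":[1,1,1,1,1,1,1,1,1,1,1]}'
python3 -m inch '{"travel":[[1,0,0],[2,0,0],[2,0,0]],"turn":[0,0,0],"claw":[1,1,1]}'
python3 -m inch '{"travel":[[1,0,0],[2,0,0],[2,0,0]],"turn":[0,0,0],"claw":[1,1,1]}'
```

```text
time: 51.1
tool_pos: [0.6097, -0.038, 0.0997]
tool_rot: [3.141, -0.002, 0.003]
contact_force: [0.0, 0.5, -0.2]
opening: 0.0008
grip_force: 0.0
time: 51.4
tool_pos: [0.6106, -0.0378, 0.0987]
tool_rot: [-3.141, 0.001, 0.003]
contact_force: [-2.3, 0.6, 1.2]
opening: 0.0005
grip_force: 1.0
time: 51.7
tool_pos: [0.611, -0.0378, 0.0985]
tool_rot: [-3.141, 0.005, 0.003]
contact_force: [-9.4, -1.2, 6.0]
opening: 0.0002
grip_force: 4.6
```

The bowl is on the board (same stop, x = 0.611). Now the tin.

```bash
python3 -m inch '{"travel":[[-8,0,0],[-20,0,0],[-20,40,0],[-20,80,0],[-20,96,0],[-15,96,0],[-8,96,0],[-5,96,0],[-3,96,0],[-3,96,0]],"turn":[0,0,0,0,0,0,0,0,0,0],"claw":[1,1,1,1,1,1,1,1,1,1]}'
python3 -m inch '{"travel":[[1,0,0],[2,0,0],[2,0,0]],"turn":[0,0,0],"claw":[1,1,1]}'
python3 -m inch '{"travel":[[1,0,0],[2,0,0],[2,0,0]],"turn":[0,0,0],"claw":[1,1,1]}'
```

```text
time: 52.7
tool_pos: [0.6102, -0.1326, 0.0984]
tool_rot: [-3.141, 0.001, 0.004]
contact_force: [-0.9, 0.7, -0.8]
opening: 0.0005
grip_force: 0.3
time: 53.0
tool_pos: [0.6105, -0.1328, 0.0984]
tool_rot: [-3.14, 0.004, 0.003]
contact_force: [-8.0, 2.7, 4.8]
opening: 0.0003
grip_force: 3.8
time: 53.3
tool_pos: [0.6108, -0.1328, 0.0984]
tool_rot: [-3.139, 0.009, 0.003]
contact_force: [-15.3, 2.9, 9.8]
opening: 0.0004
grip_force: 7.6
```

Both are on the board. I'll retreat, check that nothing has been knocked, and hand in.

```bash
python3 -m inch '{"travel":[[-8,0,0],[-25,0,0],[-25,0,-40],[-25,0,-90],[-60,0,-140],[-110,0,-190],[-160,0,-220],[-180,0,-220],[-180,0,-220],[-180,0,-220]],"turn":[0,0,0,0,0,0,0,0,0,0],"claw":[1,1,1,1,1,1,1,1,1,1]}'
python3 -c "
from h import *
tin('top9'); shot('scene','scene9')
d=cv2.absdiff(cv2.imread('pics/top9.png'),cv2.imread('pics/top8.png')).max(2)>60
ys,xs=np.nonzero(d[:235]); print('upper change',len(xs))
e=cv2.absdiff(cv2.imread('pics/scene9.png'),cv2.imread('pics/scene8.png')).max(2)>60; ys,xs=np.nonzero(e); k=ys>225; print('scene change',k.sum(),[(xs[k].min(),xs[k].max(),ys[k].min(),ys[k].max())] if k.any() else '')
i=cv2.imread('pics/top9.png')[175:235,180:345]; m=cv2.inRange(cv2.cvtColor(i,cv2.COLOR_BGR2HSV),(0,0,150),(179,70,255)); n,l,st,c=cv2.connectedComponentsWithStats(m)
for s,q in zip(st[1:],c[1:]):
    if s[4]>300: print(s,atz('top9',q[0]+180,q[1]+175,.06))"
```

```text
time: 54.3
tool_pos: [0.4338, -0.1344, 0.3199]
tool_rot: [3.14, -0.004, 0.002]
contact_force: [1.2, -0.6, -1.1]
opening: 0.0004
grip_force: 0.0
top9 950 u 342 376 v 183 216 x 0.6214026192841304 0.7089608836913011 y -0.18075276808275098 -0.0910863355545026
centre fit [ 0.666 -0.134] res 0.000639286611322203
upper change 781
scene change 0 
[124   7  36  36 963] [ 0.668 -0.037  0.06 ]
```

```bash
python3 -c "
from cell import robot
print(robot.hand_in())"
```

```text
the job is handed in; nothing more can be done
None
```

The job is handed in with no verdict shown: both knobs are off, both cups (blue and terracotta; the white one was absent) stand upright in the tray, and the tea tin is in the right-hand corner with the sugar bowl against it, both on the board.

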